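# Lock a fan rotor and take off its blade cap

## Robot

A 7-joint arm with a two-finger parallel gripper is mounted at the origin on the work surface. World frame = base frame: x ahead of the robot, y to its left, z up, the work surface at z = 0. Lengths are in m, angles in rad, forces in N, time in s.
With the tool pointing down it reaches from about 0.425 to 0.875 m from the base axis. Payload 4.7 kg.
Tool frame: the origin (TCP) lies on the centre line of the jaws, within the pads' length; the fingertips stand 22 mm ahead of it and the grasp point (between the pads) lies 3 mm ahead of it (ctrl.tcp_to_tips is the z of the fingertips in the tool frame, in m); z points along the fingers, y is the direction in which the jaws open and shut (so a half turn about z gives the same grasp; the last joint's range is limited). The gripper opens to 87 mm and grips with 3 to 60 N. Pads are 19 mm wide; open, the fingers measure 117 mm over their backs; the gripper's body (75 mm by 190 mm) begins 51 mm behind the grasp point.
Start: joints at [1.294, 0.321, -0.07, 1.45, 0.023, 1.371, -0.057], TCP at [0.186, -0.623, 0.245] pointing down, gripper open.
Joint ranges: [-2.86, 2.86], [-0.3, 2.09], [-1.38, 1.24], [0.06, 2.45], [-1.56, 4.7], [0.09, 2.05], [-2.69, 2.69]. Speed limits (rad/s): [2.57, 2.57, 3.14, 3.14, 3.14, 3.14, 3.14].

## Interface

Orientations are given as a rotation vector (axis times angle).
In Python, from bench import ctrl, cams gives the robot as it stands.
- The arm moves only by the tool move_arm, never from a script. Its argument "deltas" is a list of rows, each an object with "linear": the shift along the tool's x, y, z as a fraction of full scale, a list of three; "turn": the turn, a rotation vector about the tool's x, y, z as a fraction of full scale, a list of three; "claw": the closure, from 0 (fully open) to 1 (shut). In form: [{"linear": [tx, ty, tz], "turn": [wx, wy, wz], "claw": claw}, ...]. A call has 1 to 20 rows; each row shifts and turns the commanded pose from where the row before left it, along the tool's axes as they then stand; what a row does not reach is not made up. Full scale, the value 1, is 0.03 m for a shift and 4 degrees for a turn. A row lasts 1/12 s, in which the tool goes at most 41.7 mm and 7.16 degrees, less where a joint would pass 70% of its speed; a pose out of reach is approached as far as the arm can. A call with a number of a shift or a turn outside -1 to 1 is refused whole. A call with a gripper value outside its range is refused whole. The fingers move at their own pace and stop on an object; "grip_force" is the grip in N (left out, the last holds). Time passes only in rows, so rows that do not move let the fingers close. It gives the time, the measured TCP pose, the force and the opening at its end, in the units of the state.
- ctrl.get_state(): the state, without advancing time (a new reading comes with each control period).
- cams.get_image(name): name is "side" or "top" or "wrist"; returns a dict with "image" (480x640x3 uint8, red, green, blue), "K" (3x3 intrinsics, pixels), "world_from_camera" (4x4, takes a point from camera to world coordinates); the wrist camera has in their place "tool_from_camera" (4x4, takes a point from camera to tool coordinates, whose origin is the TCP and whose axes are the flange's). Camera axes: x right, y down, z forward; pixel columns grow to the right and rows downward; lengths in m; the calibration is good to about 2 mm. A picture is of the moment at which its call begins: read the wrist's pose just before it. There is no depth.
- ctrl.close_job(): hands the job in, once; it reports no verdict.
The state is a dict: "time": time; "joint_positions": joint angles; "qd": joint speeds; "joint_torque": joint torques, N m; "position": TCP position; "tool_rot": TCP orientation; "ft_force": force on the tool from outside, world axes, zero at the start; "torque": the same for the moment, N m; "grip_width": opening from 0.0 (shut) to 1.0 (fully open).
Only numpy, scipy, OpenCV 4.12 (cv2) and the standard library are available. Lean on these libraries where they do the work, as an engineer would, in place of code of your own. Each camera call takes 0.05 s, during which the arm holds its last target. There are 200 camera calls.

## Task

Lock the rotor of the desk fan that lies face up on the bench: take the long square-headed steel rod from the rack, slide it fully home into the socket between the fan blades and let go of it. Then unscrew the black blade cap from the hub; nobody knows whether its thread is left- or right-handed, so try both ways and turn it the way that gives. Finish while holding the cap in the gripper, upright and still, about 10 cm above where it sat and touching nothing else, with the rod still in its socket, and leave the punch, the mug and the screwdriver alone.

Things in the scene. Friction and masses are not known exactly. Their poses are not given: they have to be found in the camera images.
- fan: Fan head without front guard, lying on its back, fixed to the bench: white motor 92 mm across, round wire rear guard 229 mm across, its top at 49 mm. Origin on the bench under the fan's axis; z is the axis, up. A white neck leads along +x to its foot, a white box 50 x 120 x 106 mm tall, 160 to 210 mm from the axis; the rod socket lies along -x.
- socket (a point): Centre of the mouth of the rod socket, a 36 mm square grey block fixed to the fan 75 mm from its axis along its -x. The mouth is 60 mm above the bench and faces up; hole 12 mm wide, small chamfer, 30 mm deep, flat bottom. It lies in the 20 mm gap between two blades, whose tops are 77 mm above the bench.
- rotor: Fan rotor: white hub 60 mm across, its top 85 mm above the bench, five grey blades out to 100 mm from the axis. Origin on the axis 60 mm above the bench, z up. It spins almost freely; with the rod in the socket it turns at most 0.14 rad before a blade meets the rod. It starts with a blade gap above the socket.
- cap: Black ribbed round cap on the middle of the hub, 46 mm across (48 over the ribs), 45 mm tall, about 90 g. Origin at the centre of its underside, z up along its axis. When tight its underside is 2 mm above the hub and its x axis lies along the rotor's within 0.1 rad. It is hollow over a post that stands 27 mm above the hub.
- seat (a point): Point on the rotor at the cap's underside when tight, 87.5 mm above the bench. The cap has a quick thread over a spring (about 5 N up). Turned the right way (about 0.1 N m) it is free to lift straight off after 0.85 to 1.05 rad, until 2.1 rad; 1.3 rad is good. The wrong way it stops hard within 0.3 rad. The hand differs from fan to fan and cannot be seen.
- rod: Steel locking rod standing in one of the two rack holes: round shaft 10 mm across with a chamfered foot, square head 16 x 16 x 25 mm tall on top, total length 100 mm, about 70 g. Origin at the centre of its foot, z up; x and y square to the head's faces. In the rack its head spans 85 to 110 mm above the bench; fully home in the socket its foot is 30 mm above the bench.
- rack: Wooden rack block, 60 x 140 x 50 mm tall, fixed to the bench; two holes 12 mm wide, 40 mm deep, at y = -35 and +35 mm of it. Origin at the centre of its underside.
- punch: Bystander: short steel punch with a round flat head 24 mm across, 67 mm long, standing in the other rack hole. Origin at its foot.
- mug: Bystander: white mug, 76 mm across, 90 mm tall, standing on the bench. Origin at the centre of its underside.
- driver: Bystander: screwdriver with black handle lying on the bench. Origin at its underside, x along it.
Not all that is in view belongs to the job. What is shaped like the rod but red is not meant. Of the things that look like the rack, take the one that is farthest from the robot's base at the start.

How it is judged:
By the outcome, as a careful person would: the job done as asked, in the order asked, and still so for the second after the job is handed in, while the arm keeps its last pose, push and grip.
It also fails if it takes over 54 s, if anything falls off the work surface, if the arm or the gripper's body presses on something with over 40 N, if the wrist force passes 120 N, or if a joint passes its speed limit or range.

## Working session

There is one attempt and no reset: what is moved stays moved. The work goes in short steps, Python scripts to look and compute and a tool call to move; the robot and the scene stay as the last step left them, time stands still between calls to the robot, and variables do not carry over. Pictures are saved under pics/ and viewed, about 8 in all and at most 12, crops included, and the job is handed in when it is done.

Besides the shell and the picture viewer there is one more tool, called in YAML: its name, and indented under it one key for each argument. move_arm: Moves the arm, as the interface text tells. Shift numbers are shares of 0.03 m and turn numbers shares of 4 degrees, none past 1 either way. Its arguments: {"type":"object","properties":{"deltas":{"type":"array"},"grip_force":{"type":"number"}},"required":["deltas"]}

```bash
mkdir -p pics; ls
cat > h.py <<'E'
import numpy as np, cv2, pickle
from scipy.spatial.transform import Rotation as R
def save(n, d, st): pickle.dump((d,st),open(f'pics/{n}.pkl','wb')); cv2.imwrite(f'pics/{n}.png',d['image'][:,:,::-1])
def load(n):
    d,st=pickle.load(open(f'pics/{n}.pkl','rb'))
    if 'world_from_camera' in d: T=np.array(d['world_from_camera'])
    else:
        W=np.eye(4);W[:3,:3]=R.from_rotvec(st['tool_rot']).as_matrix();W[:3,3]=st['position'];T=W@np.array(d['tool_from_camera'])
    return d['image'],np.array(d['K']),T
def ray(K,T,u,v):
    r=T[:3,:3]@np.linalg.solve(K,[u,v,1]);return T[:3,3],r/np.linalg.norm(r)
def onz(K,T,u,v,z):
    o,r=ray(K,T,u,v);return o+r*(z-o[2])/r[2]
def proj(K,T,p):
    q=T[:3,:3].T@(np.array(p)-T[:3,3]);q=K@q;return q[:2]/q[2]
def grab(n,cam):
    from bench import ctrl,cams
    st=ctrl.get_state();d=cams.get_image(cam);save(n,d,st);return st
E
python3 - <<'E'
from h import *
print(grab('s0','side'));grab('t0','top');grab('w0','wrist')
for n in ('s0','t0','w0'):
    i,K,T=load(n);print(n,K[0,0],T[:3,3].round(3),T[:3,2].round(2))
E
```

```text
pics
{'time': 0.0, 'joint_positions': array([ 1.29406558,  0.3218027 , -0.07014254,  1.45165316,  0.02261081,
        1.3707688 , -0.05690866]), 'qd': array([ 0.00063503, -0.00129255, -0.00064239, -0.00159832, -0.00038971,
        0.00032444, -0.001699  ]), 'joint_torque': array([ 1.89170796e-04, -4.91285706e+01, -4.03959313e-01, -3.12524378e+01,
       -6.40598964e-02,  4.39020200e-02,  2.11754282e-04]), 'position': array([ 0.1862303 , -0.62223523,  0.24348606]), 'tool_rot': array([-3.10662744e+00, -4.55087206e-01,  5.56301729e-04]), 'ft_force': array([-0.16937705, -0.43610732, -0.19542568]), 'torque': array([-0.01639462, -0.01210338,  0.08257491]), 'grip_width': 1.0024984628692377}
s0 595.568205787716 [0.263 0.917 0.948] [ 0.19 -0.74 -0.65]
t0 449.23816989449756 [ 0.354 -0.064  1.148] [ 0.18 -0.01 -0.98]
w0 385.55126213958727 [ 0.252 -0.604  0.383] [-0.24 -0.07 -0.97]
```

View pics/t0.png

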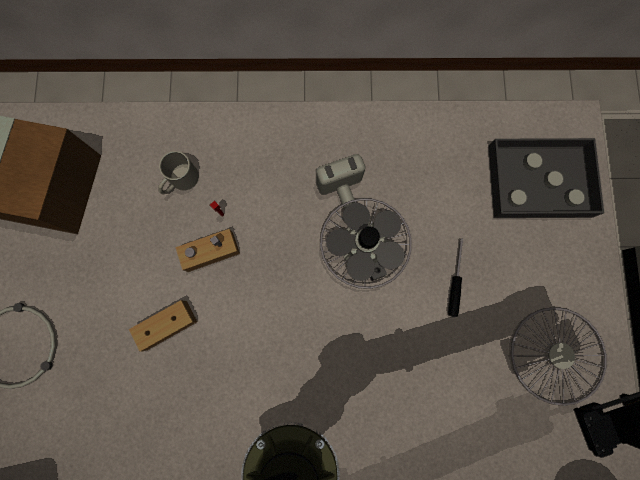

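View pics/s0.png

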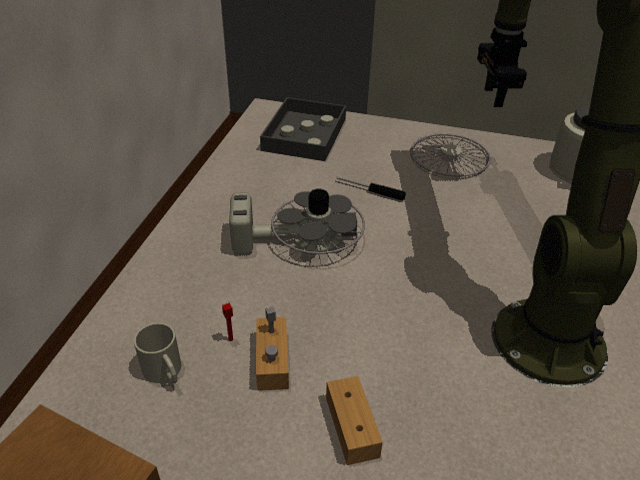

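The top view shows the rack in use (far one) at about (207,250), with the rod at (216,241) and the punch at (191,253). The fan cap is at (369,237), the foot at (341,175) and the socket near (377,270). The side view agrees, with the rod's head at (270,314). Next I'll zoom in on these.

Run:
```python
from h import *
i,K,T=load('t0');j,K2,T2=load('s0')
def crop(im,x,y,w,h,s): return cv2.resize(im[y:y+h,x:x+w],(w*s,h*s),interpolation=cv2.INTER_CUBIC)
a=crop(i,315,145,100,150,4);b=crop(i,170,195,75,80,4);c=crop(j,240,295,75,70,4)
o=np.zeros((600,720,3),np.uint8);o[:600,:400]=a;o[:320,410:710]=b;o[320:600,410:710]=c
cv2.imwrite('pics/c1.png',np.clip(o[:,:,::-1]*1.5,0,255))
for u,v,z,n in((369,236,.1325,'cap top'),(216,239,.11,'rod head'),(191,252,.077,'punch'),(377,270,.06,'sock'),(341,170,.106,'foot')):print(n,onz(K,T,u,v,z).round(4))
print(onz(K2,T2,318,193,.1325),onz(K2,T2,270,311,.11))
```

```text
cap top [ 0.5484 -0.1873  0.1325]
rod head [0.5476 0.1695 0.11  ]
punch [0.5222 0.236  0.077 ]
sock [ 0.478  -0.2133  0.06  ]
foot [ 0.717  -0.1269  0.106 ]
[ 0.54974075 -0.18570559  0.1325    ] [0.54355392 0.18248489 0.11      ][ WARN:0@0.236] global loadsave.cpp:1063 imwrite_ Unsupported depth image for selected encoder is fallbacked to CV_8U.
```

View pics/c1.png

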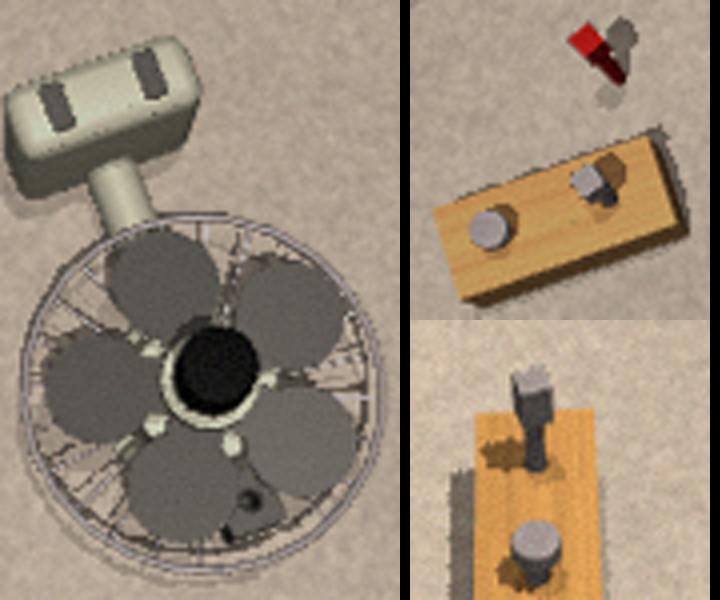

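move_arm:
  deltas:
    - {"linear": [0.4,-0.3,-0.1],"turn": [0,0,0],"claw": 0.0}
    - {"linear": [0.83,-0.65,-0.12],"turn": [0,0,0],"claw": 0.0}
    - {"linear": [0.83,-0.65,-0.12],"turn": [0,0,0],"claw": 0.0}
    - {"linear": [0.83,-0.65,-0.12],"turn": [0,0,0],"claw": 0.0}
    - {"linear": [0.83,-0.65,-0.12],"turn": [0,0,0],"claw": 0.0}
    - {"linear": [0.83,-0.65,-0.12],"turn": [0,0,0],"claw": 0.0}
    - {"linear": [0.83,-0.65,-0.12],"turn": [0,0,0],"claw": 0.0}
    - {"linear": [0.83,-0.65,-0.12],"turn": [0,0,0],"claw": 0.0}
    - {"linear": [0.83,-0.65,-0.12],"turn": [0,0,0],"claw": 0.0}
    - {"linear": [0.83,-0.65,-0.12],"turn": [0,0,0],"claw": 0.0}
    - {"linear": [0.83,-0.65,-0.12],"turn": [0,0,0],"claw": 0.0}
    - {"linear": [0.83,-0.65,-0.12],"turn": [0,0,0],"claw": 0.0}
    - {"linear": [0.83,-0.65,-0.12],"turn": [0,0,0],"claw": 0.0}
    - {"linear": [0.83,-0.65,-0.12],"turn": [0,0,0],"claw": 0.0}
    - {"linear": [0.83,-0.65,-0.12],"turn": [0,0,0],"claw": 0.0}
    - {"linear": [0.83,-0.65,-0.12],"turn": [0,0,0],"claw": 0.0}
    - {"linear": [0.4,-0.3,-0.1],"turn": [0,0,0],"claw": 0.0}
    - {"linear": [0,0,0],"turn": [0,0,0],"claw": 0.0}
    - {"linear": [0,0,0],"turn": [0,0,0],"claw": 0.0}
    - {"linear": [0,0,0],"turn": [0,0,0],"claw": 0.0}

```text
time: 1.82
position: [0.4773, -0.2119, 0.3043]
tool_rot: [3.108, 0.454, -0.002]
ft_force: [-0.2, 0.2, -1.1]
grip_width: 1.002
```

Run:
```python
from h import *
s=grab('w1','wrist');print(s['position'],s['tool_rot'],s['joint_positions'].round(2),s['qd'].round(3))
i,K,T=load('w1')
cv2.imwrite('pics/w1b.png',cv2.convertScaleAbs(i[:,:,::-1],alpha=1.6))
for p in((.548,-.187,.1325),(.478,-.213,.06)):print(proj(K,T,p))
# triangulate rod head top centre
i,K,T=load('t0');j,K2,T2=load('s0')
def tri(a,b):
    A=[];B=[]
    for o,r in(a,b):
        P=np.eye(3)-np.outer(r,r);A.append(P);B.append(P@o)
    x=np.linalg.lstsq(np.vstack(A),np.hstack(B),rcond=None)[0]
    return x,[np.linalg.norm(np.cross(x-o,r)) for o,r in(a,b)]
print(tri(ray(K,T,214.5,240),ray(K2,T2,270.3,310)),onz(K,T,214.5,240,.11))
```

```text
[ 0.47725351 -0.21186781  0.30431407] [ 3.10802637e+00  4.53522030e-01 -1.79228028e-03] [ 0.81  0.05 -0.46  1.66  0.02  1.44 -0.93] [ 0.015  0.003  0.018  0.003 -0.001 -0.003 -0.001]
[313.64654977 134.51697834]
[319.75638383 212.87625229]
(array([0.54614228, 0.17436728, 0.10376228]), [np.float64(0.0001976852849767251), np.float64(0.00019768528497734052)]) [0.54518994 0.17298128 0.11      ]
```

View pics/w1b.png

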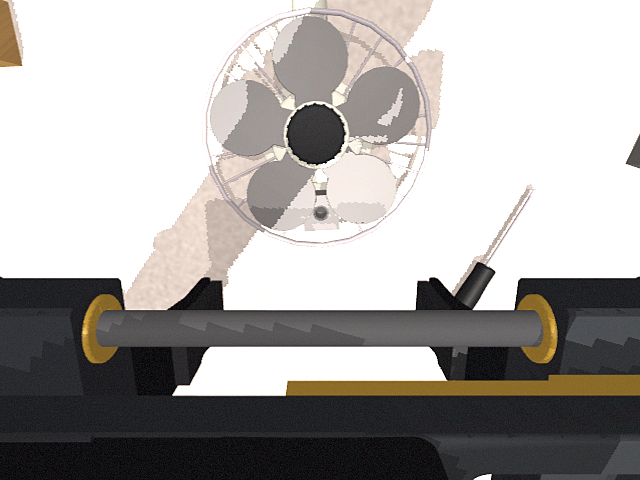

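move_arm:
  deltas:
    - {"linear": [0.2,-0.5,0.0],"turn": [0,0,0],"claw": 0.0}
    - {"linear": [0.3,-0.97,0.15],"turn": [0,0,0],"claw": 0.0}
    - {"linear": [0.3,-0.97,0.17],"turn": [0,0,0],"claw": 0.0}
    - {"linear": [0.3,-0.97,0.17],"turn": [0,0,0],"claw": 0.0}
    - {"linear": [0.3,-0.97,0.17],"turn": [0,0,0],"claw": 0.0}
    - {"linear": [0.3,-0.97,0.17],"turn": [0,0,0],"claw": 0.0}
    - {"linear": [0.3,-0.97,0.17],"turn": [0,0,0],"claw": 0.0}
    - {"linear": [0.3,-0.97,0.17],"turn": [0,0,0],"claw": 0.0}
    - {"linear": [0.3,-0.97,0.17],"turn": [0,0,0],"claw": 0.0}
    - {"linear": [0.3,-0.97,0.17],"turn": [0,0,0],"claw": 0.0}
    - {"linear": [0.3,-0.97,0.17],"turn": [0,0,0],"claw": 0.0}
    - {"linear": [0.3,-0.97,0.17],"turn": [0,0,0],"claw": 0.0}
    - {"linear": [0.2,-0.5,0.2],"turn": [0,0,0],"claw": 0.0}
    - {"linear": [0,0,0],"turn": [0,0,0],"claw": 0.0}
    - {"linear": [0,0,0],"turn": [0,0,0],"claw": 0.0}
    - {"linear": [0,0,0],"turn": [0,0,0],"claw": 0.0}

```text
time: 3.2
position: [0.4844, 0.1538, 0.2429]
tool_rot: [3.108, 0.451, -0.001]
ft_force: [0.5, -0.6, -0.5]
grip_width: 0.996
```

Run:
```python
from h import *
s=grab('w2','wrist');print(s['position'],s['tool_rot'],s['joint_positions'].round(2))
i,K,T=load('w2');print(proj(K,T,(.5455,.174,.11)))
u,v=proj(K,T,(.5455,.174,.1)).astype(int)
x0,y0=max(u-60,0),max(v-50,0);print('crop',x0,y0)
cv2.imwrite('pics/w2b.png',cv2.resize(cv2.convertScaleAbs(i[y0:y0+100,x0:x0+120,::-1],alpha=1.2),None,fx=6,fy=6,interpolation=cv2.INTER_CUBIC))
# fan measures from w1
i,K,T=load('w1');g=cv2.cvtColor(i,cv2.COLOR_RGB2GRAY)
m=(g[90:180,270:365]<25).astype(np.uint8);n,l,st,c=cv2.connectedComponentsWithStats(m);k=1+np.argmax(st[1:,4]);
cap=c[k]+[270,90];print('cap px',cap,st[k],onz(K,T,*cap,.1325))
m=(g[203:224,308:334]<45).astype(np.uint8);n,l,st,c=cv2.connectedComponentsWithStats(m)
for k in range(1,n):print(c[k]+[308,203],st[k],onz(K,T,*(c[k]+[308,203]),.06))
print(g[203:224,308:334])
```

```text
[0.48443206 0.15382993 0.24285957] [ 3.10804418e+00  4.50583958e-01 -8.14522252e-04] [ 0.45  0.07 -0.83  1.77  0.05  1.32 -1.68]
[315.19076274 149.52870472]
crop 255 99
cap px [314.94736842 138.53383459] [ 17  15  58  60 266] [ 0.54540208 -0.18882073  0.1325    ]
[316. 215.] [ 8 12  1  1  1] [ 0.47483822 -0.20998966  0.06      ]
[[144 146 146 145 147 146 139 134 151 150 149 149 149 147 149 149 148 148
  149 151 143 135 157 151 151 151]
 [144 144 146 145 147 141 124 133 152 150 151 152 153 153 152 151 150 149
  150 144 120 125 152 152 150 150]
 [146 146 146 146 148 139 130 152 154 155 148 133 130 122 131 150 154 152
  150 143 128 121 126 153 152 151]
 [146 146 146 147 149 142 133 160 150 125 110 110 109 101 104 101 116 143
  154 152 153 138 122 153 152 152]
 [148 148 148 148 151 137 104 111  97  91  79  74  71  68  72  84  96 104
  129 156 146 132 126 132 155 153]
 [129 130 130 131 140 137  97  95  92  80  69  70  71  71  69  69  75  92
  108 128 136 133 132 128 130 142]
 [130 130 132 133 126 107 100  91  81  73  70  72  71  72  72  71  68  81
   95 107 124 135 131 132 129 129]
 [130 
[... 820 characters left out ...]
56  80  93
   94 115 136 133 132 131 134 133]
 [129 134 134 134 135 137 130 100  81  87  84  74  69  69  65  72  90  88
  101 130 136 133 130 132 132 133]
 [134 134 136 135 134 136 138 134 116  89  80  82  85  87  78  66  96 122
  137 134 133 133 134 133 132 132]
 [137 135 135 135 136 135 137 137 138 134 115  92  95  96 101 124 138 136
  136 134 134 134 133 133 132 131]
 [136 135 135 134 134 134 134 134 134 136 137 137 138 138 137 136 136 134
  134 133 133 133 133 132 133 134]
 [135 135 133 134 134 134 134 133 132 134 133 132 134 135 134 134 131 130
  132 132 133 131 131 130 130 131]
 [135 136 134 132 132 131 130 130 139 151 150 145 131 130 131 131 138 152
  145 130 130 131 138 149 150 144]]
```

View pics/w2b.png

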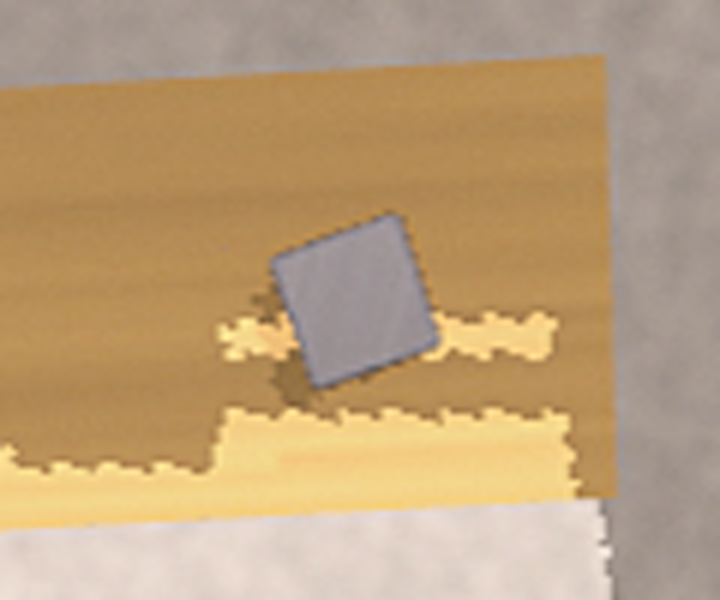

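Run:
```python
from h import *
i,K,T=load('w2')
c=np.array([(273,257),(397,213),(440,343),(317,388)])/6+[255,99]-.4
P=np.array([onz(K,T,u,v,.11) for u,v in c]);print(P.round(4),P.mean(0),[np.linalg.norm(P[k]-P[k-1]).round(4) for k in range(4)])
for k in range(4):
    d=P[(k+1)%4]-P[k];print(np.degrees(np.arctan2(d[1],d[0])))
i,K,T=load('w1');g=cv2.cvtColor(i,cv2.COLOR_RGB2GRAY)
for th in(65,85,100):
    m=np.zeros_like(g);m[206:221,313:327]=g[206:221,313:327]<th
    ct=max(cv2.findContours(m,0,1)[0],key=cv2.contourArea);(u,v),r=cv2.minEnclosingCircle(ct);M=cv2.moments(ct)
    q=(M['m10']/M['m00'],M['m01']/M['m00']);print(th,u,v,r,q,onz(K,T,u,v,.06),onz(K,T,*q,.06))
for th in(40,50,60):
    m=(g<th).astype(np.uint8);m[:, :278]=0;m[:,352:]=0;m[175:]=0;m[:95]=0
    m=cv2.morphologyEx(m,cv2.MORPH_OPEN,np.ones((7,7)))
    ct=max(cv2.findContours(m,0,1)[0],key=cv2.contourArea);(u,v),r=cv2.minEnclosingCircle(ct);print(th,cv2.boundingRect(ct),u,v,r,onz(K,T,u,v,.1325),2*r*(T[2,3]-.1325)/K[0,0])
```

```text
[[0.5477 0.1854 0.11  ]
 [0.5563 0.1732 0.11  ]
 [0.544  0.1644 0.11  ]
 [0.5351 0.1765 0.11  ]] [0.54579299 0.17489444 0.11      ] [np.float64(0.0154), np.float64(0.0149), np.float64(0.0152), np.float64(0.015)]
-54.6346249992161
-144.46742427805282
126.18397209180897
35.02754891688404
65 320.0 213.5 6.020897388458252 (320.5603864734299, 214.58937198067633) [ 0.47746035 -0.21341749  0.06      ] [ 0.47655568 -0.21427786  0.06      ]
85 320.25 213.0 6.600289344787598 (320.1874039938556, 212.76190476190473) [ 0.47802122 -0.2135127   0.06      ] [ 0.47823586 -0.21338267  0.06      ]
100 319.78570556640625 212.7857208251953 7.508602142333984 (320.0608272506082, 213.07420924574208) [ 0.47809691 -0.21300187  0.06      ] [ 0.4778942  -0.21335175  0.06      ]
40 (287, 110, 57, 54) 314.91595458984375 134.06301879882812 30.000293731689453 [ 0.54860719 -0.18784861  0.1325    ] 0.04841638186642034
50 (287, 105, 57, 59) 315.30963134765625 133.94419860839844 30.220773696899414 [ 0.5487797  -0.18811634  0.1325    ] 0.048772206455505104
60 (287, 105, 57, 59) 315.30963134765625 133.94419860839844 30.220773696899414 [ 0.5487797  -0.18811634  0.1325    ] 0.048772206455505104
```

The wrist view shows the square rod head with a centre near (315,149). Its measured sides of 15–15.4 mm are close to the given 16 mm. The socket-to-cap distance is 75.1 mm, against the given 75 mm.

move_arm:
  deltas:
    - {"linear": [0,0,0],"turn": [0,0,-0.94],"claw": 0.4}
    - {"linear": [0,0,0],"turn": [0,0,-0.94],"claw": 0.4}
    - {"linear": [0,0,0],"turn": [0,0,-0.94],"claw": 0.4}
    - {"linear": [0,0,0],"turn": [0,0,-0.94],"claw": 0.4}
    - {"linear": [0,0,0],"turn": [0,0,-0.94],"claw": 0.4}
    - {"linear": [0.7,0.2,0.6],"turn": [0,0,0],"claw": 0.4}
    - {"linear": [0.7,0.2,0.7],"turn": [0,0,0],"claw": 0.4}
    - {"linear": [0.68,0.2,0.6],"turn": [0,0,0],"claw": 0.4}
    - {"linear": [0,0,0],"turn": [0,0,0],"claw": 0.4}
    - {"linear": [0,0,0],"turn": [0,0,0],"claw": 0.4}
    - {"linear": [0,0,0],"turn": [0,0,0],"claw": 0.4}

```text
time: 4.17
position: [0.5454, 0.1764, 0.1864]
tool_rot: [2.993, 0.954, -0.001]
ft_force: [-0.0, -0.5, -0.6]
grip_width: 0.605
```

```bash
cat >> h.py <<'E'
def go(target,yaw=None):
    from bench import ctrl
    s=ctrl.get_state();M=R.from_rotvec(s['tool_rot']).as_matrix()
    print('t',round(s['time'],2),'pos',s['position'].round(4),'yaw',np.degrees(np.arctan2(M[1,0],M[0,0])).round(2),'tz',M[:,2].round(4),'F',s['ft_force'].round(1),'Tq',s['torque'].round(2),'w',round(s['grip_width'],3),'q7',s['joint_positions'][6].round(2))
    print('tool units',(M.T@(np.array(target)-s['position'])/.03).round(3))
E
python3 -c "
from h import *
go((.5458,.1749,.1005))"
```

```text
t 4.17 pos [0.5454 0.1764 0.1864] yaw 35.37 tz [-3.e-04 -3.e-04 -1.e+00] F [-0.  -0.5 -0.6] Tq [-0.09 -0.05  0.03] w 0.605 q7 -1.49
tool units [-0.016  0.05   2.863]
```

move_arm:
  deltas:
    - {"linear": [-0.01,0.05,0.4],"turn": [0,0,0],"claw": 0.4}
    - {"linear": [0,0,0.6],"turn": [0,0,0],"claw": 0.4}
    - {"linear": [0,0,0.6],"turn": [0,0,0],"claw": 0.4}
    - {"linear": [0,0,0.6],"turn": [0,0,0],"claw": 0.4}
    - {"linear": [0,0,0.4],"turn": [0,0,0],"claw": 0.4}
    - {"linear": [0,0,0.26],"turn": [0,0,0],"claw": 0.4}
    - {"linear": [0,0,0],"turn": [0,0,0],"claw": 0.4}
    - {"linear": [0,0,0],"turn": [0,0,0],"claw": 0.9}
    - {"linear": [0,0,0],"turn": [0,0,0],"claw": 0.9}
    - {"linear": [0,0,0],"turn": [0,0,0],"claw": 0.9}
    - {"linear": [0,0,0],"turn": [0,0,0],"claw": 0.9}
    - {"linear": [0,0,0],"turn": [0,0,0],"claw": 0.9}
  grip_force: 30

```text
time: 5.17
position: [0.5464, 0.1762, 0.1008]
tool_rot: [2.992, 0.957, 0.002]
ft_force: [0.2, -0.6, -0.5]
grip_width: 0.307
```

```bash
python3 -c "
from h import *
go((.5458,.1749,.20))"
```

```text
t 5.17 pos [0.5464 0.1762 0.1008] yaw 35.46 tz [ 0.0011  0.     -1.    ] F [ 0.2 -0.6 -0.5] Tq [ 0.01 -0.    0.02] w 0.307 q7 -1.55
tool units [-0.037  0.025 -3.305]
```

move_arm:
  deltas:
    - {"linear": [0,0.02,0],"turn": [0,0,0],"claw": 0.95}
    - {"linear": [0,0,0],"turn": [0,0,0],"claw": 0.95}
    - {"linear": [0,0,0],"turn": [0,0,0],"claw": 0.95}
    - {"linear": [0,0,0],"turn": [0,0,0],"claw": 0.95}
    - {"linear": [0,0,0],"turn": [0,0,0],"claw": 0.95}
    - {"linear": [0,0,0],"turn": [0,0,0],"claw": 0.95}

```text
time: 5.67
position: [0.5465, 0.1756, 0.1004]
tool_rot: [2.992, 0.957, 0.001]
ft_force: [0.8, -1.2, 2.0]
grip_width: 0.18
```

```bash
python3 -c "
from h import *
go((.5458,.1749,.20))"
```

```text
t 5.67 pos [0.5465 0.1756 0.1004] yaw 35.46 tz [ 4.e-04 -1.e-04 -1.e+00] F [ 0.8 -1.2  2. ] Tq [-0.09 -0.03  0.01] w 0.18 q7 -1.54
tool units [-0.032  0.006 -3.32 ]
```

move_arm:
  deltas:
    - {"linear": [0,0,-0.5],"turn": [0,0,0],"claw": 0.95}
    - {"linear": [0,0,-0.9],"turn": [0,0,0],"claw": 0.95}
    - {"linear": [0,0,-0.9],"turn": [0,0,0],"claw": 0.95}
    - {"linear": [0,0,-0.9],"turn": [0,0,0],"claw": 0.95}
    - {"linear": [0,0,-0.5],"turn": [0,0,0],"claw": 0.95}
    - {"linear": [-0.3,0.3,0],"turn": [0,0,0],"claw": 0.95}
    - {"linear": [-0.7,0.7,0],"turn": [0,0,0],"claw": 0.95}
    - {"linear": [-0.7,0.7,0],"turn": [0,0,0],"claw": 0.95}
    - {"linear": [-0.7,0.7,0],"turn": [0,0,0],"claw": 0.95}
    - {"linear": [-0.7,0.7,0],"turn": [0,0,0],"claw": 0.95}
    - {"linear": [-0.7,0.7,0],"turn": [0,0,0],"claw": 0.95}
    - {"linear": [-0.7,0.7,0],"turn": [0,0,0],"claw": 0.95}
    - {"linear": [-0.7,0.7,0],"turn": [0,0,0],"claw": 0.95}
    - {"linear": [-0.7,0.7,0],"turn": [0,0,0],"claw": 0.95}
    - {"linear": [-0.7,0.7,0],"turn": [0,0,0],"claw": 0.95}
    - {"linear": [-0.7,0.7,0],"turn": [0,0,0],"claw": 0.95}
    - {"linear": [-0.7,0.7,0],"turn": [0,0,0],"claw": 0.95}
    - {"linear": [-0.7,0.6,0],"turn": [0,0,0],"claw": 0.95}
    - {"linear": [0,0,0],"turn": [0,0,0],"claw": 0.95}
    - {"linear": [0,0,0],"turn": [0,0,0],"claw": 0.95}

```text
time: 7.33
position: [0.4825, -0.1877, 0.2107]
tool_rot: [-2.994, -0.95, 0.001]
ft_force: [0.4, 0.4, -0.7]
grip_width: 0.183
```

```bash
python3 -c "
from h import *
go((.478,-.2134,.185))"
```

```text
t 7.33 pos [ 0.4825 -0.1877  0.2107] yaw 35.23 tz [-1.e-03  6.e-04 -1.e+00] F [ 0.4  0.4 -0.7] Tq [ 0.08 -0.05 -0.03] w 0.183 q7 -0.68
tool units [-0.616  0.614  0.855]
```

move_arm:
  deltas:
    - {"linear": [-0.3,0.3,0.2],"turn": [0,0,0],"claw": 0.95}
    - {"linear": [-0.29,0.31,0.4],"turn": [0,0,0],"claw": 0.95}
    - {"linear": [0,0,0.2],"turn": [0,0,0],"claw": 0.95}
    - {"linear": [0,0,0],"turn": [0,0,0],"claw": 0.95}
    - {"linear": [0,0,0],"turn": [0,0,0],"claw": 0.95}

```text
time: 7.75
position: [0.4792, -0.2103, 0.1862]
tool_rot: [-2.99, -0.957, 0.002]
ft_force: [-0.5, 0.1, -0.0]
grip_width: 0.182
```

Run:
```python
from h import *
go((.4787,-.2127,.165))
grab('s1','side');grab('w3','wrist')
i,K,T=load('s1');u,v=proj(K,T,(.478,-.213,.09)).astype(int)
a=cv2.resize(i[v-50:v+50,u-60:u+60],None,fx=5,fy=5,interpolation=cv2.INTER_CUBIC)
cv2.imwrite('pics/s1b.png',cv2.convertScaleAbs(a[:,:,::-1],alpha=1.6));print(u-60,v-50)
for z in(.06,.1):print(proj(K,T,(.478,-.2134,z)))
```

```text
t 7.75 pos [ 0.4792 -0.2103  0.1862] yaw 35.5 tz [-0.0016  0.0015 -1.    ] F [-0.5  0.1 -0. ] Tq [ 0.    0.03 -0.02] w 0.182 q7 -0.65
tool units [-0.06   0.056  0.706]
289 156
[348.89609942 215.87068709]
[349.75406645 202.64361405]
```

View pics/s1b.png

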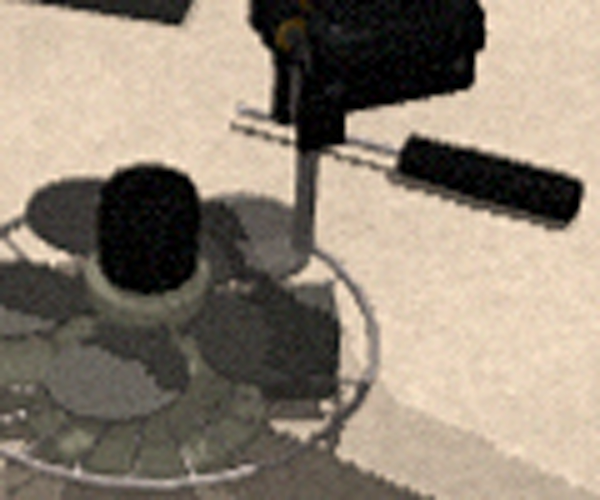

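The side view shows the rod held upright with its foot at about (349,207) in the full image, directly above the blade gap at the socket.

move_arm:
  deltas:
    - {"linear": [-0.06,0.06,0],"turn": [0,0,0],"claw": 0.95}
    - {"linear": [0,0,0],"turn": [0,0,0],"claw": 0.95}
    - {"linear": [0,0,0.3],"turn": [0,0,0],"claw": 0.95}
    - {"linear": [0,0,0.4],"turn": [0,0,0],"claw": 0.95}
    - {"linear": [0,0,0.3],"turn": [0,0,0],"claw": 0.95}
    - {"linear": [0,0,0],"turn": [0,0,0],"claw": 0.95}
    - {"linear": [0,0,0],"turn": [0,0,0],"claw": 0.95}

```text
time: 8.43
position: [0.4784, -0.2133, 0.156]
tool_rot: [-2.99, -0.956, 0.002]
ft_force: [-0.6, -0.1, -0.9]
grip_width: 0.179
```

Run:
```python
from h import *
go((.4787,-.2127,.1204))
```

```text
t 8.43 pos [ 0.4784 -0.2133  0.156 ] yaw 35.47 tz [-0.0021  0.0013 -1.    ] F [-0.6 -0.1 -0.9] Tq [-0.02 -0.02 -0.06] w 0.179 q7 -0.66
tool units [ 0.019 -0.008  1.186]
```

move_arm:
  deltas:
    - {"linear": [0.01,0,0.1],"turn": [0,0,0],"claw": 0.95}
    - {"linear": [0,0,0.1],"turn": [0,0,0],"claw": 0.95}
    - {"linear": [0,0,0.1],"turn": [0,0,0],"claw": 0.95}
    - {"linear": [0,0,0.1],"turn": [0,0,0],"claw": 0.95}
    - {"linear": [0,0,0],"turn": [0,0,0],"claw": 0.95}

```text
time: 8.85
position: [0.4791, -0.2134, 0.1446]
tool_rot: [-2.992, -0.957, 0.001]
ft_force: [-0.7, 0.2, -0.7]
grip_width: 0.175
```

Run:
```python
from h import *
go((.4787,-.2127,.1204))
```

```text
t 8.85 pos [ 0.4791 -0.2134  0.1446] yaw 35.46 tz [-9.e-04  4.e-04 -1.e+00] F [-0.7  0.2 -0.7] Tq [-0.04 -0.03 -0.05] w 0.175 q7 -0.67
tool units [ 0.003 -0.025  0.807]
```

move_arm:
  deltas:
    - {"linear": [0,0,0.15],"turn": [0,0,0],"claw": 0.95}
    - {"linear": [0,0,0.15],"turn": [0,0,0],"claw": 0.95}
    - {"linear": [0,0,0.15],"turn": [0,0,0],"claw": 0.95}
    - {"linear": [0,0,0.15],"turn": [0,0,0],"claw": 0.95}
    - {"linear": [0,0,0.1],"turn": [0,0,0],"claw": 0.95}
    - {"linear": [0,0,0],"turn": [0,0,0],"claw": 0.95}

```text
time: 9.35
position: [0.4789, -0.2133, 0.1233]
tool_rot: [-2.991, -0.957, 0.002]
ft_force: [0.1, -0.4, -0.4]
grip_width: 0.176
```

Run:
```python
from h import *
go((.4787,-.2127,.1204))
```

```text
t 9.35 pos [ 0.4789 -0.2133  0.1233] yaw 35.47 tz [-1.3e-03  7.0e-04 -1.0e+00] F [ 0.1 -0.4 -0.4] Tq [ 0.   -0.03 -0.05] w 0.176 q7 -0.68
tool units [ 0.005 -0.019  0.097]
```

Entering freely. I'll press the last millimetres until it bottoms.

move_arm:
  deltas:
    - {"linear": [0,0,0.06],"turn": [0,0,0],"claw": 0.95}
    - {"linear": [0,0,0.05],"turn": [0,0,0],"claw": 0.95}
    - {"linear": [0,0,0.05],"turn": [0,0,0],"claw": 0.95}
    - {"linear": [0,0,0],"turn": [0,0,0],"claw": 0.95}

```text
time: 9.68
position: [0.4799, -0.2136, 0.1203]
tool_rot: [2.992, 0.957, 0.001]
ft_force: [-1.4, 0.9, 4.1]
grip_width: 0.177
```

Run:
```python
from h import *
go((.4787,-.2127,.1204))
```

```text
t 9.68 pos [ 0.4799 -0.2136  0.1203] yaw 35.46 tz [ 7.e-04 -6.e-04 -1.e+00] F [-1.4  0.9  4.1] Tq [ 0.16  0.29 -0.01] w 0.177 q7 -0.68
tool units [-0.016 -0.046 -0.003]
```

move_arm:
  deltas:
    - {"linear": [0,0,0],"turn": [0,0,0],"claw": 0.5}
    - {"linear": [0,0,0],"turn": [0,0,0],"claw": 0.5}
    - {"linear": [0,0,0],"turn": [0,0,0],"claw": 0.5}
    - {"linear": [0,0,0],"turn": [0,0,0],"claw": 0.5}
    - {"linear": [0,0,0],"turn": [0,0,0],"claw": 0.5}
    - {"linear": [0,0,-0.4],"turn": [0,0,0],"claw": 0.5}
    - {"linear": [0,0,-0.8],"turn": [0,0,0],"claw": 0.5}
    - {"linear": [0,0,-0.8],"turn": [0,0,0],"claw": 0.2}
    - {"linear": [0,0,-0.4],"turn": [0,0,0],"claw": 0.0}
    - {"linear": [0.6,0.1,0],"turn": [0,0,0],"claw": 0.0}
    - {"linear": [0.7,0.2,0],"turn": [0,0,0],"claw": 0.0}
    - {"linear": [0.7,0.2,0],"turn": [0,0,0],"claw": 0.0}
    - {"linear": [0.36,0.12,0],"turn": [0,0,0],"claw": 0.0}
    - {"linear": [0,0,0],"turn": [0,0,0],"claw": 0.0}
    - {"linear": [0,0,0],"turn": [0,0,0],"claw": 0.0}
    - {"linear": [0,0,0],"turn": [0,0,0],"claw": 0.0}

```text
time: 11.02
position: [0.5469, -0.1882, 0.1911]
tool_rot: [-2.993, -0.956, 0.002]
ft_force: [0.6, -0.1, 0.0]
grip_width: 0.985
```

Run:
```python
from h import *
go((.549,-.1877,.118))
grab('s2','side');grab('t2','top')
i,K,T=load('s2');u,v=proj(K,T,(.5,-.2,.1)).astype(int)
a=cv2.resize(i[v-50:v+50,u-60:u+60],None,fx=5,fy=5,interpolation=cv2.INTER_CUBIC)
cv2.imwrite('pics/s2b.png',cv2.convertScaleAbs(a[:,:,::-1],alpha=1.6));print(u-60,v-50)
for z in(.105,.13):print(proj(K,T,(.478,-.2134,z)))
```

```text
t 11.02 pos [ 0.5469 -0.1882  0.1911] yaw 35.42 tz [-1.5e-03 -4.0e-04 -1.0e+00] F [ 0.6 -0.1  0. ] Tq [-0.02 -0.02 -0.  ] w 0.985 q7 -0.79
tool units [0.072 0.028 2.438]
279 154
[349.86350979 200.95635218]
[350.41828751 192.40347629]
```

View pics/s2b.png

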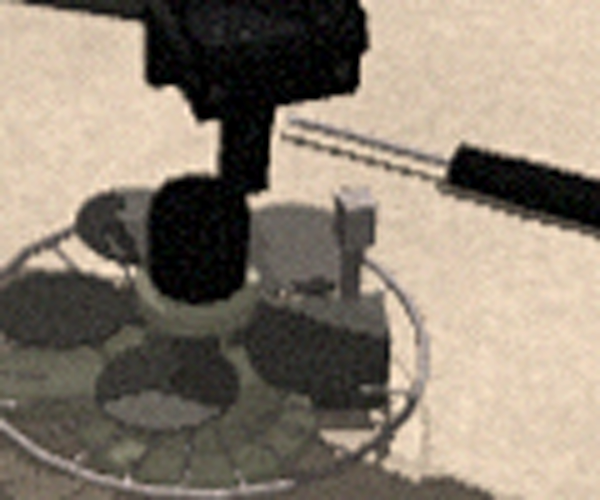

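The rod stands in the socket with its head top at (350,192), where (350.4,192.4) is expected for fully home. Next I'll descend onto the cap.

move_arm:
  deltas:
    - {"linear": [0.07,0.03,0.2],"turn": [0,0,0],"claw": 0.0}
    - {"linear": [0,0,0.5],"turn": [0,0,0],"claw": 0.0}
    - {"linear": [0,0,0.6],"turn": [0,0,0],"claw": 0.0}
    - {"linear": [0,0,0.6],"turn": [0,0,0],"claw": 0.0}
    - {"linear": [0,0,0.4],"turn": [0,0,0],"claw": 0.0}
    - {"linear": [0,0,0.14],"turn": [0,0,0],"claw": 0.0}
    - {"linear": [0,0,0],"turn": [0,0,0],"claw": 0.3}
    - {"linear": [0,0,0],"turn": [0,0,0],"claw": 0.3}
    - {"linear": [0,0,0],"turn": [0,0,0],"claw": 0.3}
    - {"linear": [0,0,0],"turn": [0,0,0],"claw": 0.3}
    - {"linear": [0,0,0],"turn": [0,0,0],"claw": 0.3}
  grip_force: 40

```text
time: 12.03
position: [0.5507, -0.1872, 0.1192]
tool_rot: [2.991, 0.956, 0.002]
ft_force: [1.0, 0.2, -0.3]
grip_width: 0.739
```

Run:
```python
from h import *
go((.549,-.1877,.118))
```

```text
t 12.03 pos [ 0.5507 -0.1872  0.1192] yaw 35.46 tz [ 1.4e-03 -8.0e-04 -1.0e+00] F [ 1.   0.2 -0.3] Tq [-0.01  0.02 -0.03] w 0.739 q7 -0.82
tool units [-0.056 -0.02   0.038]
```

move_arm:
  deltas:
    - {"linear": [-0.05,-0.02,0.03],"turn": [0,0,0],"claw": 0.75}
    - {"linear": [0,0,0],"turn": [0,0,0],"claw": 0.75}
    - {"linear": [0,0,0],"turn": [0,0,0],"claw": 0.75}
    - {"linear": [0,0,0],"turn": [0,0,0],"claw": 0.75}
    - {"linear": [0,0,0],"turn": [0,0,0],"claw": 0.75}
    - {"linear": [0,0,0],"turn": [0,0,0],"claw": 0.75}

```text
time: 12.53
position: [0.5486, -0.1877, 0.1174]
tool_rot: [2.992, 0.956, 0.0]
ft_force: [-0.1, -1.2, 1.7]
grip_width: 0.515
```

Run:
```python
from h import *
go((.549,-.1877,.118))
```

```text
t 12.53 pos [ 0.5486 -0.1877  0.1174] yaw 35.45 tz [ 1.e-04 -4.e-04 -1.e+00] F [-0.1 -1.2  1.7] Tq [-0.17 -0.   -0.  ] w 0.515 q7 -0.82
tool units [ 0.01   0.008 -0.019]
```

move_arm:
  deltas:
    - {"linear": [0,0,0],"turn": [0,0,-0.6],"claw": 0.75}
    - {"linear": [0,0,0],"turn": [0,0,-0.6],"claw": 0.75}
    - {"linear": [0,0,0],"turn": [0,0,-0.6],"claw": 0.75}
    - {"linear": [0,0,0],"turn": [0,0,-0.6],"claw": 0.75}
    - {"linear": [0,0,0],"turn": [0,0,-0.6],"claw": 0.75}
    - {"linear": [0,0,0],"turn": [0,0,0],"claw": 0.75}

```text
time: 13.03
position: [0.5486, -0.1876, 0.1174]
tool_rot: [2.875, 1.266, 0.0]
ft_force: [0.1, -0.2, 0.7]
grip_width: 0.515
```

Run:
```python
from h import *
go((.549,-.1877,.118))
```

```text
t 13.03 pos [ 0.5486 -0.1876  0.1174] yaw 47.51 tz [ 1.e-04 -1.e-04 -1.e+00] F [ 0.1 -0.2  0.7] Tq [-0.09 -0.06  0.  ] w 0.515 q7 -0.62
tool units [ 0.006  0.012 -0.019]
```

move_arm:
  deltas:
    - {"linear": [0,0,0],"turn": [0,0,-0.5],"claw": 0.75}
    - {"linear": [0,0,0],"turn": [0,0,-0.5],"claw": 0.75}
    - {"linear": [0,0,0],"turn": [0,0,-0.5],"claw": 0.75}
    - {"linear": [0,0,0],"turn": [0,0,0],"claw": 0.75}

```text
time: 13.37
position: [0.5486, -0.1875, 0.1174]
tool_rot: [2.806, 1.413, 0.0]
ft_force: [-0.6, -1.1, 0.8]
grip_width: 0.513
```

Run:
```python
from h import *
go((.549,-.1877,.118))
```

```text
t 13.37 pos [ 0.5486 -0.1875  0.1174] yaw 53.44 tz [ 1.e-04 -1.e-04 -1.e+00] F [-0.6 -1.1  0.8] Tq [-0.06  0.02 -0.03] w 0.513 q7 -0.52
tool units [ 0.002  0.014 -0.02 ]
```

move_arm:
  deltas:
    - {"linear": [0,0,0],"turn": [0,0,-0.5],"claw": 0.75}
    - {"linear": [0,0,0],"turn": [0,0,-0.5],"claw": 0.75}
    - {"linear": [0,0,0],"turn": [0,0,-0.5],"claw": 0.75}
    - {"linear": [0,0,0],"turn": [0,0,0],"claw": 0.75}

```text
time: 13.7
position: [0.5486, -0.1875, 0.1174]
tool_rot: [2.729, 1.557, -0.0]
ft_force: [-0.9, -0.0, 0.9]
grip_width: 0.51
```

Run:
```python
from h import *
go((.549,-.1877,.118))
```

```text
t 13.7 pos [ 0.5486 -0.1875  0.1174] yaw 59.41 tz [ 0. -0. -1.] F [-0.9 -0.   0.9] Tq [-0.09 -0.02 -0.04] w 0.51 q7 -0.43
tool units [ 0.     0.016 -0.02 ]
```

move_arm:
  deltas:
    - {"linear": [0,0,0],"turn": [0,0,-0.5],"claw": 0.75}
    - {"linear": [0,0,0],"turn": [0,0,-0.5],"claw": 0.75}
    - {"linear": [0,0,0],"turn": [0,0,-0.5],"claw": 0.75}
    - {"linear": [0,0,0],"turn": [0,0,-0.5],"claw": 0.75}
    - {"linear": [0,0,0],"turn": [0,0,-0.5],"claw": 0.75}

```text
time: 14.12
position: [0.5486, -0.1874, 0.1175]
tool_rot: [2.582, 1.789, 0.0]
ft_force: [-1.2, -0.7, 0.9]
grip_width: 0.513
```

Run:
```python
from h import *
go((.549,-.1877,.118))
```

```text
t 14.12 pos [ 0.5486 -0.1874  0.1175] yaw 69.42 tz [ 1.e-04 -0.e+00 -1.e+00] F [-1.2 -0.7  0.9] Tq [-0.03  0.03 -0.04] w 0.513 q7 -0.26
tool units [-0.006  0.016 -0.018]
```

move_arm:
  deltas:
    - {"linear": [0,0,0],"turn": [0,0,-0.7],"claw": 0.75}
    - {"linear": [0,0,0],"turn": [0,0,-0.7],"claw": 0.75}
    - {"linear": [0,0,0],"turn": [0,0,-0.7],"claw": 0.75}
    - {"linear": [0,0,0],"turn": [0,0,-0.7],"claw": 0.75}
    - {"linear": [0,0,0],"turn": [0,0,-0.7],"claw": 0.75}
    - {"linear": [0,0,0],"turn": [0,0,-0.7],"claw": 0.75}
    - {"linear": [0,0,0],"turn": [0,0,-0.7],"claw": 0.75}
    - {"linear": [0,0,0],"turn": [0,0,-0.7],"claw": 0.75}
    - {"linear": [0,0,0],"turn": [0,0,-0.7],"claw": 0.75}
    - {"linear": [0,0,0],"turn": [0,0,-0.7],"claw": 0.75}

```text
time: 14.95
position: [0.549, -0.1873, 0.118]
tool_rot: [2.072, 2.361, 0.0]
ft_force: [-0.7, 0.6, 3.7]
grip_width: 0.514
```

Run:
```python
from h import *
go((.549,-.1877,.118))
```

```text
t 14.95 pos [ 0.549  -0.1873  0.118 ] yaw 97.47 tz [ 8.e-04 -4.e-04 -1.e+00] F [-0.7  0.6  3.7] Tq [ 0.07  0.01 -0.01] w 0.514 q7 0.2
tool units [-0.012 -0.001  0.001]
```

The upward force has grown to 3.7 N, so the spring is now lifting the cap and this is the hand that gives. I'll turn to about 1.4 rad and lift straight up, slowly at first.

move_arm:
  deltas:
    - {"linear": [0,0,0],"turn": [0,0,-0.7],"claw": 0.75}
    - {"linear": [0,0,0],"turn": [0,0,-0.7],"claw": 0.75}
    - {"linear": [0,0,0],"turn": [0,0,-0.7],"claw": 0.75}
    - {"linear": [0,0,0],"turn": [0,0,-0.7],"claw": 0.75}
    - {"linear": [0,0,0],"turn": [0,0,-0.7],"claw": 0.75}
    - {"linear": [0,0,0],"turn": [0,0,-0.7],"claw": 0.75}
    - {"linear": [0,0,0],"turn": [0,0,0],"claw": 0.75}
    - {"linear": [0,0,-0.1],"turn": [0,0,0],"claw": 0.75}
    - {"linear": [0,0,-0.1],"turn": [0,0,0],"claw": 0.75}
    - {"linear": [0,0,0],"turn": [0,0,0],"claw": 0.75}

```text
time: 15.78
position: [0.5484, -0.1874, 0.1236]
tool_rot: [-1.707, -2.637, 0.0]
ft_force: [0.1, 1.1, 0.2]
grip_width: 0.51
```

Run:
```python
from h import *
go((.549,-.1877,.218))
```

```text
t 15.78 pos [ 0.5484 -0.1874  0.1236] yaw 114.18 tz [-3.e-04 -2.e-04 -1.e+00] F [0.1 1.1 0.2] Tq [ 0.06 -0.09 -0.03] w 0.51 q7 0.48
tool units [-0.016  0.013 -3.148]
```

move_arm:
  deltas:
    - {"linear": [0,0,-0.2],"turn": [0,0,0],"claw": 0.75}
    - {"linear": [0,0,-0.3],"turn": [0,0,0],"claw": 0.75}
    - {"linear": [0,0,-0.4],"turn": [0,0,0],"claw": 0.75}
    - {"linear": [0,0,-0.5],"turn": [0,0,0],"claw": 0.75}
    - {"linear": [0,0,-0.5],"turn": [0,0,0],"claw": 0.75}
    - {"linear": [0,0,-0.5],"turn": [0,0,0],"claw": 0.75}
    - {"linear": [0,0,-0.4],"turn": [0,0,0],"claw": 0.75}
    - {"linear": [0,0,-0.3],"turn": [0,0,0],"claw": 0.75}
    - {"linear": [0,0,0],"turn": [0,0,0],"claw": 0.75}
    - {"linear": [0,0,0],"turn": [0,0,0],"claw": 0.75}
    - {"linear": [0,0,0],"turn": [0,0,0],"claw": 0.75}
    - {"linear": [0,0,0],"turn": [0,0,0],"claw": 0.75}

```text
time: 16.78
position: [0.5479, -0.1874, 0.2153]
tool_rot: [-1.704, -2.637, 0.001]
ft_force: [0.3, 0.4, -0.8]
grip_width: 0.513
```

Run:
```python
from h import *
go((.5487,-.188,.2174))
grab('s3','side')
i,K,T=load('s3');u,v=proj(K,T,(.52,-.19,.14)).astype(int)
a=cv2.resize(i[v-65:v+55,u-75:u+75],None,fx=5,fy=5,interpolation=cv2.INTER_CUBIC)
cv2.imwrite('pics/s3b.png',cv2.convertScaleAbs(a[:,:,::-1],alpha=2.2));print(u-75,v-65)
print(proj(K,T,(.478,-.2134,.13)),proj(K,T,(.5487,-.188,.1875)),proj(K,T,(.5487,-.188,.2325)))
```

```text
t 16.78 pos [ 0.5479 -0.1874  0.2153] yaw 114.26 tz [-1.7e-03  6.0e-04 -1.0e+00] F [ 0.3  0.4 -0.8] Tq [ 0.05 -0.14  0.01] w 0.513 q7 0.53
tool units [-0.029  0.015 -0.069]
255 126
[350.41828751 192.40347629] [319.12996843 172.90806511] [319.51092843 156.07714446]
```

View pics/s3b.png

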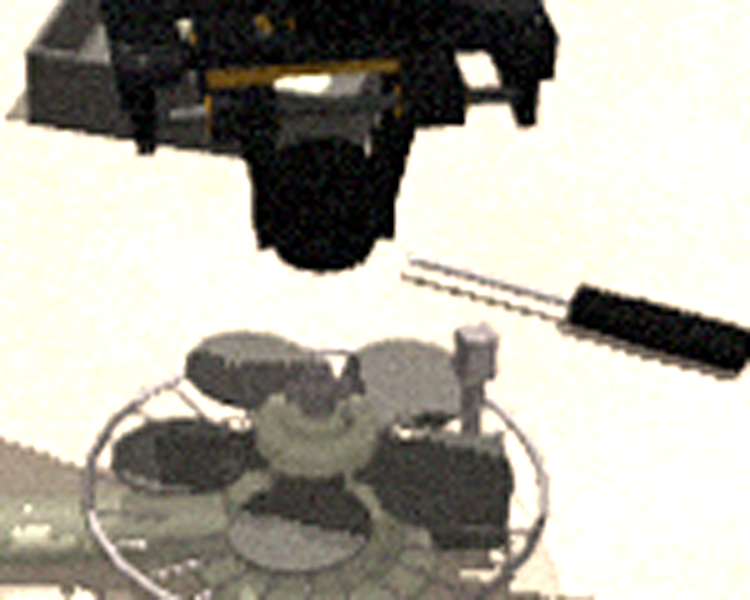

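The cap is in the gripper, clear of the bared post. The rod's head top is still at about (350,192), so it is home. I'll raise 2 mm, settle and hand in.

move_arm:
  deltas:
    - {"linear": [0,0,-0.07],"turn": [0,0,0],"claw": 0.75}
    - {"linear": [0,0,0],"turn": [0,0,0],"claw": 0.75}
    - {"linear": [0,0,0],"turn": [0,0,0],"claw": 0.75}
    - {"linear": [0,0,0],"turn": [0,0,0],"claw": 0.75}
    - {"linear": [0,0,0],"turn": [0,0,0],"claw": 0.75}
    - {"linear": [0,0,0],"turn": [0,0,0],"claw": 0.75}

```text
time: 17.33
position: [0.5486, -0.1875, 0.2184]
tool_rot: [1.705, 2.639, -0.0]
ft_force: [-0.1, -0.3, -0.4]
grip_width: 0.517
```

Run:
```python
from h import *
go((.5487,-.188,.2174))
from bench import ctrl
print(ctrl.get_state()['qd'].round(3));print(ctrl.close_job())
```

```text
t 17.33 pos [ 0.5486 -0.1875  0.2184] yaw 114.26 tz [-0.e+00 -1.e-04 -1.e+00] F [-0.1 -0.3 -0.4] Tq [-0.01 -0.06 -0.03] w 0.517 q7 0.54
tool units [-0.018 -0.004  0.034]
[-0.    -0.003  0.    -0.001  0.    -0.001  0.001]
the job is handed in; nothing more can be done
None
```

The rod is in its socket and released, and the cap is unscrewed and held still in the gripper about 101 mm above where it sat. I handed the job in at 17.3 s of the 54 s allowed.

- **Rod:** It bottomed with 4 N of contact at the height expected for fully home. In the last side view its head top was at about (350,192), matching the prediction, so it was still home after the cap came off.
- **Cap:** I turned it counter-clockwise seen from above, about 79° in all, then lifted it straight off.
- **Thread direction:** I did not try the other direction, because the first one gave. Up to about 34° this rested only on the low twist reading, never above 0.04 N m against the roughly 0.1 N m stated. At about 62° the spring's upward push appeared (3.7 N), and the cap then lifted with no resistance.
- **Last checks:** The tool was vertical, the joints nearly still, outside forces under 0.5 N and the grip at 0.517.
- **Not checked:** I took no last picture of the punch or mug. The arm made no contact near them, and the screwdriver appeared in its place.

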